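# Set out the crucibles and hold the slug ready in the tongs

## Robot

A 7-joint arm with a two-finger parallel gripper is mounted at the origin on the work surface. World frame = base frame: x ahead of the robot, y to its left, z up, the work surface at z = 0. Lengths are in m, angles in degrees, forces in N, time in s.
With the tool pointing down it reaches from about 0.425 to 0.875 m from the base axis. Payload 4.7 kg.
Tool frame: the origin (TCP) lies at the very end of the fingers, on their centre line; the grasp point (between the pads) lies 19 mm behind it; z points along the fingers, y is the direction in which the jaws open and shut (so a half turn about z gives the same grasp; the last joint's range is limited). The gripper opens to 87 mm and grips with 3 to 60 N. Pads are 19 mm wide; open, the fingers measure 117 mm over their backs; the gripper's body (75 mm by 190 mm) begins 51 mm behind the grasp point.
Start: joints at [-64.452, 18.392, -4.016, 83.108, 1.295, 78.541, -3.26], TCP at [0.272, 0.59, 0.223] pointing down, gripper open.
Joint ranges: [-163.93, 163.93], [-17.29, 119.83], [-79.2, 71.16], [3.27, 140.29], [-89.18, 269.18], [5.43, 117.66], [-154.24, 154.24]. Speed limits (degrees/s): [147.25, 147.25, 180, 180, 180, 180, 180].

## Interface

Orientations are given as [roll, pitch, yaw] about the fixed x, y, z axes, in that order (R = Rz(yaw) Ry(pitch) Rx(roll)).
In Python, from cell import * gives the robot as it stands.
- The arm moves only by the tool arm_command, never from a script. Its argument "targets" is a list that holds one entry, the list of rows, each a list of 7 numbers: the shift along the tool's x, y, z in m, then the turn, a rotation vector about the tool's x, y, z in degrees, then the gripper's target within -1 to 1 (shut at 1, half-way at 0, fully open at -1). In form: [[[tx, ty, tz, rx, ry, rz, claw], ...]]. A call has 1 to 10 rows; each row is the pose to reach, as a shift and turn from the pose commanded when the call began, along the tool's axes at that moment; what a row does not reach only later rows make up. A row lasts 1/10 s, in which the tool goes at most 50 mm and 8.59 degrees, less where a joint would pass 70% of its speed; a pose out of reach is approached as far as the arm can. A call with a gripper value outside its range is refused whole. The fingers move at their own pace and stop on an object; "newtons" is the grip in N (left out, the last holds). Time passes only in rows, so rows that repeat a pose let the fingers close. It gives the time, the measured TCP pose, the force and the opening at its end, in the units of the state.
- get_obs(): the state, without advancing time (a new reading comes with each control period).
- read_camera(name): name is "side" or "top" or "wrist"; returns a dict with "img" (480x640x3 uint8, red, green, blue), "z_map" (480x640 float32, m along the optical axis (not along the pixel's ray), 0 where there is no reading), "K" (3x3 intrinsics, pixels), "origin" and "attitude" of the camera in the world. Camera axes: x right, y down, z forward; pixel columns grow to the right and rows downward; lengths in m; the calibration is good to about 2 mm. A picture is of the moment at which its call begins.
- sign_off(): hands the job in, once; it reports no verdict.
Trained networks look in the newest picture that a camera, given by its name, has taken for a name from the list of things; names that differ only in an ending like _2 or _b are one class to them, and where a whole thing is asked for, a point or a joint stands for the part that bears it (a point fixed in the world has none). Each returns a list of dicts, best first, with "conf" (0 to 1); they miss things now and then, are a little off and sometimes report something else, mostly with a low value. They report only what shows in the picture. A call takes as long as a camera call. They do not tell look-alikes from the thing itself.
- search_frame(thing, camera): "position" ([column, row] in pixels, amid what is visible of it).
The state is a dict: "time_s": time; "qpos": joint angles; "joint_velocities": joint speeds; "effort": joint torques, N m; "tool_pos": TCP position; "tool_rot": TCP orientation; "force": force on the tool from outside, world axes, zero at the start; "wrist_torque": the same for the moment, N m; "grip_width": finger opening in m.
Only numpy, scipy, OpenCV 4.12 (cv2) and the standard library are available. Lean on these libraries where they do the work, as an engineer would, in place of code of your own. Each camera call takes 0.05 s, during which the arm holds its last target.

## Task

Get the melt ready: first seat the tall crucible in the pocket of the block with one stud, then the low crucible in the pocket of the block with two studs, each standing upright and fully down. Then grip the spring tongs, close their jaws on the pewter slug (never touch the slug with the gripper itself), lift it and finish holding it still in the tongs centrally over the mouth of the tall crucible, clear above the rim (a finger's breadth or more), without letting go. Leave the jar, the tin and the screwdriver where they are.

Things in the scene. Friction and masses are not known exactly. Their poses are not given: they have to be found in the camera images.
- board: grey soldering board, fixed flat on the bench, 110 x 300 x 12 mm; carries the three blocks in a row along its y axis, 100 mm apart, in any order. Origin: centre of its underside.
- block_one: pale firebrick block with ONE dark stud on its top, fixed on the board, 84 (x) x 70 (y) x 30 mm, its top 42 mm above the bench. The studs (10 mm wide, 3 mm high) stand near its -x edge, the edge nearer the robot. Origin: centre of its underside. Round pocket 40 mm wide, 10 mm deep, 2 mm chamfer, its centre 8 mm to +x of the block's centre.
- block_two: the same block with TWO studs in a row along y, 19 mm apart
- block_three: the same block with THREE studs; its pocket stays empty
- block_one_pocket (a point): centre of the floor of block one's pocket, 32 mm above the bench, 10 mm below the block's top
- block_two_pocket (a point): centre of the floor of block two's pocket, 32 mm above the bench, 10 mm below the block's top
- crucible_tall: white ceramic crucible, open at the top, 60 mm tall, 36 mm wide at the foot, 40 mm at the rim, wall 4 mm, inner floor at 6 mm, about 90 g, standing on the bench. Origin: centre of its underside; z up. Seated in a pocket its rim is 92 mm above the bench. When setting one down, keep the fingertips above the block's top.
- crucible_low: white ceramic crucible like the tall one but 42 mm tall, about 70 g, standing on the bench. Origin: centre of its underside; z up.
- tongs: spring tongs lying flat on the bench, 215 mm long, about 130 g, balanced about 10 mm ahead of their origin: two steel arms sprung apart on a steel end block (this body). Origin: on the underside (bench plane), under the middle of the wooden grips, midway between the arms; x points along the tongs to the jaws, z up. The arms' pivots are 85 mm behind the origin; the jaws' middle is 100 mm ahead of it.
- tongs_grip (a point): point midway between the two wooden grips, 24 mm above the underside of the tongs: where to grip, from above, pinching across the tongs (along their y). Each grip is a flat upright plate 60 mm long (x) from 4 to 38 mm above the underside; 48 mm over both when sprung open.
- tongs_left: the left (+y) arm of the tongs with its grip and jaw; origin on its pivot, x along the arm. The arms move in mirror image. A squeeze to 44 mm over the grips holds the tongs firmly by their spring with the jaws still 46 mm apart; at 32 mm the jaws are parallel and 20 mm apart.
- tongs_right: the right (-y) arm of the tongs with its grip and jaw; origin on its pivot, x along the arm. Squeezing the grips needs about 4 N at first (open stop) and 7 N when closed on the slug; more squeeze goes into the jaws at nearly half its value.
- tongs_left_jaw (a point): middle of the inner face of the left jaw, 11 mm above the underside of the tongs. The jaws are flat steel plates 30 mm long, 22 mm high, 6 mm thick, 55 mm apart when open, closing to almost nothing.
- tongs_right_jaw (a point): middle of the inner face of the right jaw
- slug: plain bright pewter cylinder, 20 mm wide, 26 mm tall, about 60 g, standing upright on the bench. Origin: centre of its underside; z along its axis.
- slug_mid (a point): centre of the slug, 13 mm above its underside
- jar: bystander: small capped jar, 52 mm wide, 60 mm tall. Origin: centre of its underside.
- tin: bystander: flat round metal tin, 68 mm wide, 28 mm tall. Origin: centre of its underside.
- screwdriver: bystander: screwdriver lying on the bench, 160 mm long.
Not all that is in view belongs to the job. Of the things that look like the tongs, take the one that is farthest to the robot's right at the start.

How it is judged (in metres and radians):
On the way, in this order (a step that is already met when the one before it is completed fails the run):
1. the tall crucible stands fully down in the pocket of block one, released (horizontal distance between crucible_tall and block_one_pocket below 0.004 m and z of crucible_tall in the frame of block_one_pocket below 0.003 m and angle between crucible_tall's own z axis and vertical below 0.1 rad and contact force between crucible_tall and the fingers below 0.1 N), for 0.2 s.
2. the low crucible stands fully down in the pocket of block two, released, the tall one still in block one (all of step 1 and horizontal distance between crucible_low and block_two_pocket below 0.004 m and z of crucible_low in the frame of block_two_pocket below 0.003 m and angle between crucible_low's own z axis and vertical below 0.1 rad and contact force between crucible_low and the fingers below 0.1 N), for 0.2 s.
3. the tongs, held by the gripper, hold the slug between both jaws, lifted off the bench (contact force between each of tongs_left, tongs_right and slug above 0.5 N and contact force between the fingers and slug below 0.1 N and contact force between the fingers and tongs_left above 1 N and contact force between the fingers and tongs_right above 1 N and height (world z) of slug above 0.02 m), for 0.2 s.
At the end, for the whole second after the job is handed in: Tall crucible in block one, low in block two: upright, down (3 mm), centred (4 mm), released. Gripper presses both tong arms (over 1 N), both jaws the slug (0.5 N); slug still, untouched by fingers or crucible, within 14 mm of the tall crucible's axis, underside over 105 mm up (13 mm over the rim) (all of step 2 and contact force between each of tongs_left, tongs_right and slug above 0.5 N and contact force between the fingers and slug below 0.1 N and contact force between the fingers and tongs_left above 1 N and contact force between the fingers and tongs_right above 1 N and height (world z) of slug above 0.105 m and horizontal distance between slug_mid and crucible_tall below 0.014 m and contact force between slug and crucible_tall below 0.05 N and linear speed of slug below 0.03 m/s); the arm keeps its last pose, push and grip.
It fails at once if the gripper itself touches the slug (contact force between the fingers and slug above 0.5 N).
It fails at once if the jar is moved (distance of jar from where it was at the start of the episode above 0.03 m).
It fails at once if the tin is moved (distance of tin from where it was at the start of the episode above 0.03 m).
It fails at once if the screwdriver is moved (distance of screwdriver from where it was at the start of the episode above 0.03 m).
It also fails if it takes over 61 s, if anything falls off the work surface, if the arm or the gripper's body presses on something with over 40 N, if the wrist force passes 120 N, or if a joint passes its speed limit or range.

## Working session

There is one attempt and no reset: what is moved stays moved. The work goes in short steps, Python scripts to look and compute and a tool call to move; the robot and the scene stay as the last step left them, time stands still between calls to the robot, and variables do not carry over. Pictures are saved under pics/ and viewed, and the job is handed in when it is done.

Besides the shell and the picture viewer there is one more tool, called as a command line: name --argument value ..., lists and objects as JSON in quotes. arm_command: Moves the arm, as the interface text tells. Its arguments: {"type":"object","properties":{"targets":{"type":"array","items":{"type":"array","items":{"type":"array","items":{"type":"number"}}}},"newtons":{"type":"number"}},"required":["targets"]}

```bash
ls; mkdir -p pics
cat > h.py <<'E'
from cell import *
import numpy as np, cv2
from scipy.spatial.transform import Rotation as R
def att(c):
    a=np.array(c["attitude"],float)
    return a if a.shape==(3,3) else R.from_euler('xyz',a,degrees=True).as_matrix()
def px2w(c,u,v,z=None,d=None):
    K=np.array(c["K"]); r=np.linalg.inv(K)@[u,v,1]; A=att(c); o=np.array(c["origin"])
    w=A@r
    if d is None and z is not None: d=(z-o[2])/w[2]
    if d is None: d=c["z_map"][int(round(v)),int(round(u))]
    return o+w*d
def w2px(c,p):
    q=att(c).T@(np.array(p)-np.array(c["origin"])); q=np.array(c["K"])@q; return q[:2]/q[2]
def cloud(c):
    z=c["z_map"]; v,u=np.mgrid[:480,:640]; K=np.array(c["K"])
    r=np.stack([u,v,np.ones_like(u)],-1)@np.linalg.inv(K).T*z[...,None]
    return r@att(c).T+np.array(c["origin"])
def save(c,n): cv2.imwrite("pics/"+n,c["img"][:,:,::-1])
E
python3 - <<'E'
from h import *
print(get_obs())
for n in ["side","top","wrist"]:
    c=read_camera(n); save(c,n+"0.png"); print(n,c["origin"],c["attitude"],c["K"])
    np.savez("/tmp/"+n+"0.npz",**c)
    for t in ["block_one","block_two","block_three","crucible_tall","crucible_low","tongs","slug","jar","tin","screwdriver"]:
        print(t,[( [round(x) for x in d["position"]],round(d["conf"],2)) for d in search_frame(t,n)])
E
```

```text
pics
{'time_s': 0.0, 'qpos': array([-64.45152968,  18.43964029,  -4.01675588,  83.17426502,
         1.29576522,  78.54061117,  -3.26003935]), 'joint_velocities': array([ 0.0333103 , -0.13613237,  0.00188659,  0.04036821, -0.01794769,
        0.00481911,  0.08797019]), 'effort': array([ 1.09165820e-03, -4.91306126e+01, -4.03330754e-01, -3.12517869e+01,
       -6.40367414e-02,  4.38136433e-02,  1.66299019e-04]), 'tool_pos': array([0.27184091, 0.58982176, 0.22146068]), 'tool_rot': array([-1.79890774e+02,  6.07304302e-03,  1.55262546e+02]), 'force': array([ 0.48880933,  0.38848259, -0.33746023]), 'wrist_torque': array([ 0.09320549,  0.04442941, -0.04371048]), 'grip_width': 0.08682816434505601}
side [ 0.35715361 -0.85444662  0.72769236] [-129.17985795   -0.74930577   -8.80196494] [[536.0771496    0.         321.32796893]
 [  0.         536.0771496  249.61115648]
 [  0.           0.           1.        ]]
block_one [([340, 171], 0.67)]
block_two [([341, 192], 0.9)]
block_three [([341, 219], 0.57)]
crucible_tall [([286, 190], 0.58), ([340, 192], 0.18)]
crucible_low [([284, 236], 0.56)]
ton
[... 518 characters left out ...]
9], 0.46)]
block_three [([253, 206], 0.91), ([164, 192], 0.42), ([405, 239], 0.3)]
crucible_tall [([192, 258], 0.66)]
crucible_low [([264, 266], 0.86), ([425, 261], 0.58), ([406, 248], 0.28)]
tongs [([174, 377], 0.59), ([410, 256], 0.55)]
slug []
jar [([362, 119], 0.58)]
tin [([292, 119], 0.73), ([191, 258], 0.4)]
screwdriver [([514, 230], 0.87)]
wrist [0.20279296 0.62253305 0.38441646] [1.63888370e+02 5.29199849e-02 6.52419616e+01] [[377.97599269   0.         320.41833984]
 [  0.         377.97599269 244.2652282 ]
 [  0.           0.           1.        ]]
block_one []
block_two []
block_three []
crucible_tall []
crucible_low []
tongs [([54, 274], 0.73)]
slug []
jar []
tin []
screwdriver []
```

View pics/side0.png

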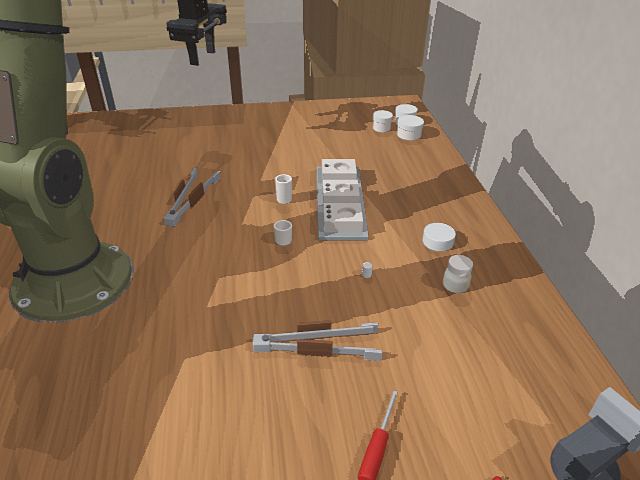

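View pics/top0.png

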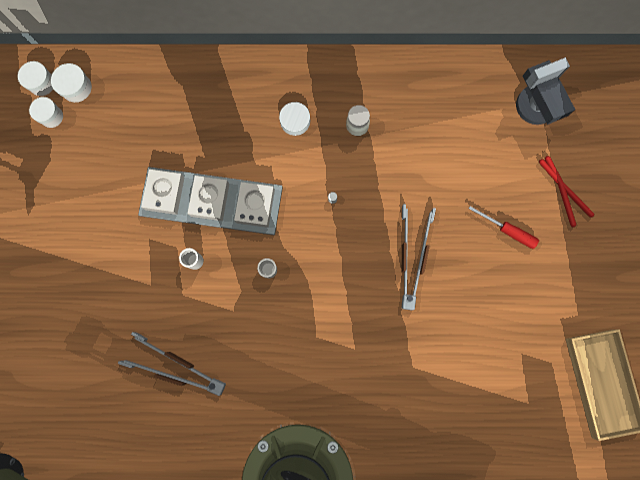

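Run:
```python
import cv2
a=cv2.imread("pics/top0.png"); cv2.imwrite("pics/c1.png",cv2.resize(a[140:300,110:310],None,fx=4,fy=4,interpolation=cv2.INTER_CUBIC)[:600])
cv2.imwrite("pics/c2.png",cv2.resize(a[180:330,330:530],None,fx=4,fy=4,interpolation=cv2.INTER_CUBIC))
```

```text
(no output)
```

View pics/c1.png

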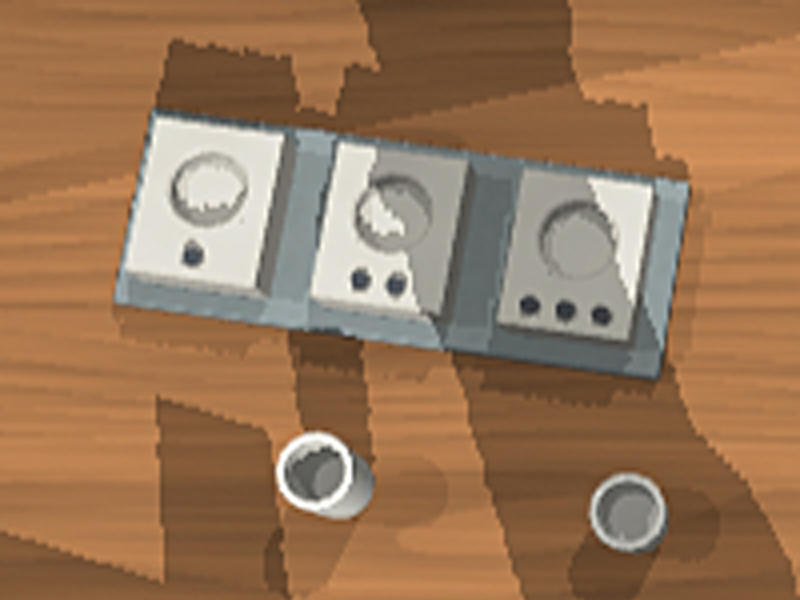

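View pics/c2.png

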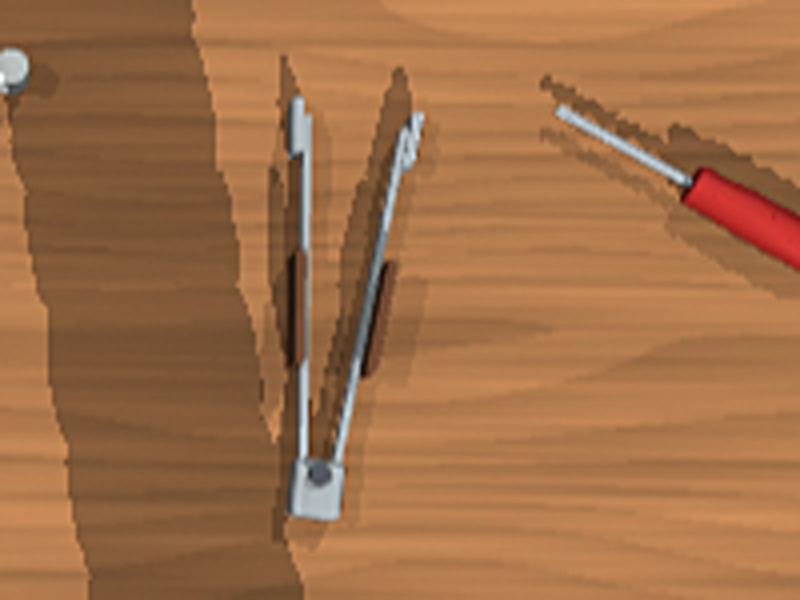

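The top view (up = +x, left = +y) shows three blocks in a row: block one at (161,190), two at (206,197) and three at (253,206). The tall crucible is at (190,258), the low one at (267,268) and the slug at (333,197). There are two pairs of tongs, at (410,256) and (174,377). The pair at (410,256) is farthest right (-y), so that is the one to use, and the enlarged crop confirms two jaws, wooden grips and an end block. Next I'll measure.

Run:
```python
from h import *
def circ(P):
    A=np.c_[2*P[:,:2],np.ones(len(P))]; s=np.linalg.lstsq(A,(P[:,:2]**2).sum(1),rcond=None)[0]
    return s[:2],np.sqrt(s[2]+s[:2]@s[:2])
for n in ["top","side"]:
    c=dict(np.load(f"/tmp/{n}0.npz")); P=cloud(c)
    print(n,"bench z", np.median(P[240:400,300:380,2] if n=="top" else P[280:320,250:330,2]))
    def reg(u0,v0,r):
        Q=P[v0-r:v0+r,u0-r:u0+r].reshape(-1,3); return Q
    pos={"top":dict(tall=(190,258),low=(267,268),slug=(333,197),jar=(358,120),tin=(295,119)),"side":dict(tall=(284,190),low=(283,233),slug=(367,270),jar=(458,274),tin=(439,237))}[n]
    for k,(u,v) in pos.items():
        Q=reg(u,v,20); h=Q[:,2]; zt=np.percentile(h[h>0.015],95) if (h>0.015).any() else 0
        T=Q[h>zt-0.006]
        c0=(T[:,:2].max(0)+T[:,:2].min(0))/2
        print(k,"ztop",zt.round(4),"mid",c0.round(4),"ext",np.ptp(T[:,:2],axis=0).round(4),len(T))
    # blocks top
    m=(np.abs(P[...,2]-0.042)<0.004)
    m=m.astype(np.uint8); num,l,st,ce=cv2.connectedComponentsWithStats(m)
    for i in range(1,num):
        if st[i,4]>300:
            q=P[l==i][:,:2]; r=cv2.minAreaRect((q*1000).astype(np.float32)); print("blk",ce[i].round(),st[i,4],[np.round(x,1) for x in r], P[l==i][:,2].mean().round(4))
```

```text
top bench z 0.0004249623505871991
tall ztop 0.0625 mid [0.38   0.0936] ext [0.1622 0.3059] 113
low ztop 0.0462 mid [0.3714 0.0142] ext [0.145  0.1471] 92
slug ztop 1.1852 mid [ 0.2989 -0.0594] ext [0. 0.] 5
jar ztop 0.0642 mid [ 0.5356 -0.1015] ext [0.4735 0.0842] 298
tin ztop 0.0321 mid [ 0.5457 -0.004 ] ext [0.4936 0.1108] 597
blk [32. 76.] 571 [array([847.3, 597.9]), array([66.2, 62.7]), np.float64(55.7)] 0.0429
blk [68. 80.] 720 [array([838.8, 519.5]), array([74.8, 73.7]), np.float64(62.6)] 0.043
blk [ 43. 110.] 424 [array([767.7, 569.1]), array([57. , 54.3]), np.float64(87.4)] 0.0431
blk [161. 191.] 952 [array([588.4, 296.8]), array([72.8, 84.8]), np.float64(82.2)] 0.042
blk [207. 198.] 965 [array([574.9, 198.4]), array([71.2, 85.7]), np.float64(82.4)] 0.042
blk [253. 204.] 953 [array([561.6,  99.3]), array([70.5, 85.4]), np.float64(82.1)] 0.0423
side bench z 0.0010856406576665312
tall ztop 0.0618 mid [ 0.4095 -0.3041] ext [0.1046 1.1007] 107
low ztop 0.044 mid [ 0.4007 -0.3833] ext [0.0871 0.9423] 111
slug ztop 0.0284 mid [ 0.4738 -0.4553] ext [0.2333 0.7982] 67
jar ztop 0.0623 mid [ 0.566  -0.4755] ext [0.4176 0.7579] 337
tin ztop 0.0316 mid [ 0.5756 -0.401 ] ext [0.4368 0.907 ] 505
blk [551.  90.] 556 [array([1358.3,  991.8]), array([  17.2, 1563.4]), np.float64(0.0)] 0.042
blk [409. 117.] 394 [array([845.7, 555.4]), array([155.5,  73. ]), np.float64(79.5)] 0.0436
blk [338. 166.] 440 [array([588.4, 296. ]), array([77.8, 84.2]), np.float64(83.2)] 0.0425
blk [340. 189.] 513 [array([574.8, 198.2]), array([76. , 83.9]), np.float64(82.3)] 0.0425
blk [342. 213.] 627 [array([561.6,  99.5]), array([76.9, 83.7]), np.float64(82.2)] 0.0425
blk [ 63. 283.] 331 [array([ -2.2, -57.5]), array([ 54.8, 152. ]), np.float64(85.7)] 0.0419
```

Run:
```python
from h import *
for n in ["top","side"]:
    c=dict(np.load(f"/tmp/{n}0.npz")); P=cloud(c); P[c["z_map"]==0]=-9
    rough=dict(tall=((.428,.245),.06),low=((.41,.08),.042),slug=((.545,-.08),.026),jar=((.70,-.13),.06),tin=((.72,-.01),.028))
    for k,(xy,h) in rough.items():
        Q=P.reshape(-1,3); Q=Q[(np.hypot(*(Q[:,:2]-xy).T)<.06)&(np.abs(Q[:,2]-h)<.008)]
        (cx,cy),r=cv2.minEnclosingCircle((Q[:,:2]*1000).astype(np.float32)); 
        print(n,k,len(Q),round(cx,1),round(cy,1),"r",round(r,1),"z",np.percentile(Q[:,2],[10,50,90]).round(4), "bbox",((Q[:,:2].max(0)+Q[:,:2].min(0))*500).round(1),(np.ptp(Q[:,:2],axis=0)*1000).round())
    # tongs: steps
    Q=P.reshape(-1,3); m=(Q[:,2]>0.008)&(Q[:,2]<.045)&(abs(Q[:,0]-.43)<.15)&(abs(Q[:,1]+.23)<.09)
    T=Q[m]; print(len(T))
    # image overlay rect in xy
    S=np.zeros((300,240),np.uint8)
    im=c["img"].reshape(-1,3)[m]
    col=np.zeros((600,480,3),np.uint8)
    for p,q in zip(T,im):
        cv2.circle(col,(int((-p[1]-.11)*2000),int((.58-p[0])*2000)),2,[int(x) for x in q[::-1]],-1)
    cv2.imwrite(f"pics/tg_{n}.png",col)
    np.save(f"/tmp/tg_{n}.npy",T)
```

```text
top tall 136 443.4 226.7 r 20.3 z [0.055  0.0591 0.0621] bbox [442.2 226.8] [38. 40.]
top low 123 425.3 68.5 r 20.0 z [0.0368 0.0415 0.0441] bbox [425.   68.2] [38. 39.]
top slug 67 581.5 -66.9 r 9.7 z [0.0229 0.0262 0.0293] bbox [581.  -66.2] [18. 17.]
top jar 261 748.9 -121.4 r 22.7 z [0.0569 0.06   0.0632] bbox [ 743.  -121.3] [32. 45.]
top tin 483 757.2 16.1 r 33.4 z [0.0248 0.028  0.0309] bbox [752.2  14.9] [54. 59.]
942
side tall 135 443.7 226.5 r 21.5 z [0.0531 0.0587 0.0617] bbox [442.5 226.1] [39. 40.]
side low 156 425.7 66.1 r 21.8 z [0.0351 0.0403 0.0439] bbox [425.3  66.9] [38. 42.]
side slug 81 582.1 -67.2 r 11.0 z [0.0206 0.026  0.0279] bbox [581.8 -67.2] [19. 22.]
side jar 273 746.0 -121.7 r 25.1 z [0.0556 0.0603 0.0623] bbox [ 743.4 -121.7] [32. 50.]
side tin 393 757.5 15.5 r 34.2 z [0.0235 0.0285 0.0306] bbox [752.2  14.6] [53. 62.]
2413
```

View pics/tg_top.png

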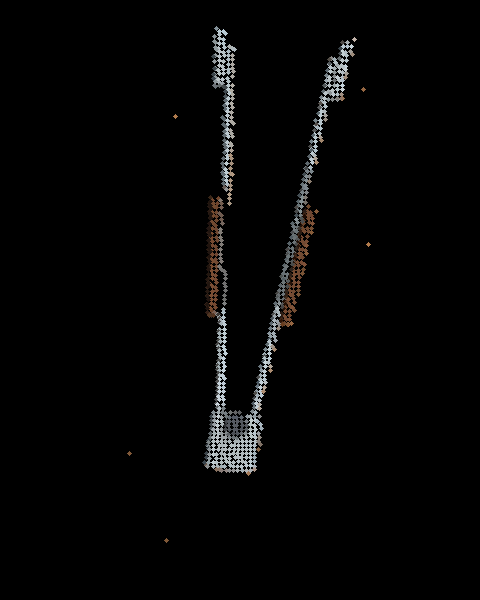

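View pics/tg_side.png

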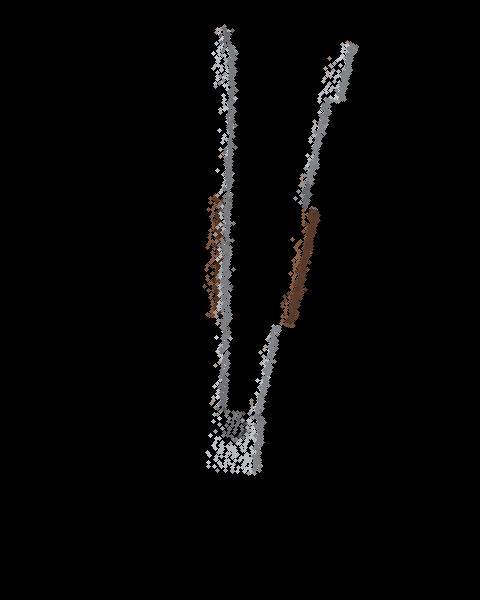

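```bash
cat >> h.py <<'E'
def mv(x,y,z,yaw):
    o=get_obs(); M=R.from_euler('xyz',o["tool_rot"],degrees=True)
    T=R.from_euler('xyz',[180,0,yaw],degrees=True)
    d=M.inv().apply(np.array([x,y,z])-o["tool_pos"]); r=(M.inv()*T).as_rotvec(degrees=True)
    print("t",round(o["time_s"],2),"shift",d.round(4),"turn",r.round(2))
def st():
    o=get_obs(); print(round(o["time_s"],2),o["tool_pos"].round(4),o["tool_rot"].round(2),"F",o["force"].round(1),"w",round(o["grip_width"],4),"q",o["qpos"].round(0))
E
python3 -c "
from h import *
mv(.4432,.2267,.19,117)"
```

```text
t 1.65 shift [-0.3076 -0.2587  0.0326] turn [1.000e-02 0.000e+00 3.826e+01]
```

arm_command --targets '[[[-0.308,-0.259,0.032,0,0,38.3,-1],[-0.308,-0.259,0.032,0,0,38.3,-1],[-0.308,-0.259,0.032,0,0,38.3,-1],[-0.308,-0.259,0.032,0,0,38.3,-1],[-0.308,-0.259,0.032,0,0,38.3,-1],[-0.308,-0.259,0.032,0,0,38.3,-1],[-0.308,-0.259,0.032,0,0,38.3,-1],[-0.308,-0.259,0.032,0,0,38.3,-1],[-0.308,-0.259,0.032,0,0,38.3,-1],[-0.308,-0.259,0.032,0,0,38.3,-1]]]'

```text
time_s: 2.65
tool_pos: [0.4441, 0.2248, 0.1908]
tool_rot: [180.0, -0.0, 116.7]
force: [0.3, 1.3, -0.2]
grip_width: 0.0872
```

Run:
```python
from h import *
st()
c=read_camera("wrist"); save(c,"w1.png"); np.savez("/tmp/w1.npz",**c)
P=cloud(c); P[c["z_map"]==0]=-9; Q=P.reshape(-1,3)
for xy,h in (((.443,.2267),.06),((.4255,.0675),.042)):
    q=Q[(np.hypot(*(Q[:,:2]-xy).T)<.04)&(abs(Q[:,2]-h)<.006)]
    if len(q): print(len(q),cv2.minEnclosingCircle((q[:,:2]*1000).astype(np.float32)),np.percentile(q[:,2],[5,50,95]))
mv(.4432,.2267,.03,117)
```

```text
2.65 [0.4441 0.2248 0.1908] [ 1.7997e+02 -3.0000e-02  1.1673e+02] F [ 0.3  1.3 -0.2] w 0.0872 q [-45.   1.  15. 107.  -0.  72.  -3.]
770 ((443.5152282714844, 227.66024780273438), 19.827219009399414) [0.05570608 0.0594833  0.06071643]
355 ((426.8450927734375, 67.4958267211914), 19.51361083984375) [0.03668205 0.04135539 0.04288033]
t 2.7 shift [-0.000e+00 -1.000e-04  1.608e-01] turn [ 0.03 -0.05 -0.08]
```

View pics/w1.png

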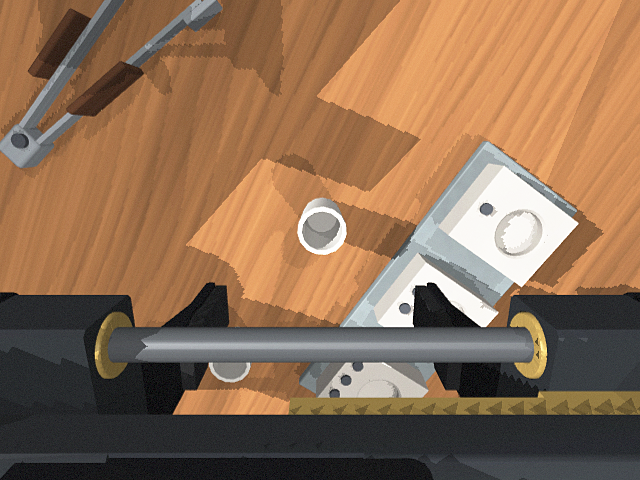

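arm_command --targets '[[[0,0,0.05,0,0,0,-1],[0,0,0.1,0,0,0,-1],[0,0,0.14,0,0,0,-1],[0,0,0.165,0,0,0,-1],[0,0,0.165,0,0,0,-1],[0,0,0.165,0,0,0,0.3],[0,0,0.165,0,0,0,0.3],[0,0,0.165,0,0,0,0.3],[0,0,0.165,0,0,0,0.3],[0,0,0.165,0,0,0,0.3]]]' --newtons 20

```text
time_s: 3.7
tool_pos: [0.4439, 0.2266, 0.0264]
tool_rot: [179.9, -0.0, 117.0]
force: [0.1, 0.4, 0.1]
grip_width: 0.0547
```

```bash
python3 -c "
from h import *
st()
mv(.5963,.2955,.10,117)"
```

```text
3.7 [0.4439 0.2266 0.0264] [ 1.7990e+02 -2.0000e-02  1.1696e+02] F [0.1 0.4 0.1] w 0.0547 q [-44.  11.  15. 117.  -4.  52.  -0.]
t 3.7 shift [-0.0076  0.1672 -0.0733] turn [ 0.1  -0.02 -0.04]
```

arm_command --targets '[[[0,0,0,0,0,0,0.4],[0,0,0,0,0,0,0.4],[0,0,0,0,0,0,0.4],[0,0,0,0,0,0,0.4],[0,0,-0.03,0,0,0,0.4],[0,0,-0.06,0,0,0,0.4],[-0.001,0.02,-0.085,0,0,0,0.4],[-0.002,0.04,-0.085,0,0,0,0.4],[-0.004,0.07,-0.085,0,0,0,0.4],[-0.005,0.1,-0.085,0,0,0,0.4]]]' --newtons 20

```text
time_s: 4.7
tool_pos: [0.5355, 0.2674, 0.1106]
tool_rot: [-180.0, -0.0, 117.0]
force: [0.6, 0.5, -0.7]
grip_width: 0.0379
```

```bash
python3 -c "
from h import *
st()
mv(.5963,.2955,.11,117)"
```

```text
4.7 [0.5355 0.2674 0.1106] [-1.8000e+02 -1.0000e-02  1.1696e+02] F [ 0.6  0.5 -0.7] w 0.0379 q [-42.  17.  16.  99.  -5.  65.   2.]
t 4.7 shift [-0.0025  0.067   0.0006] turn [-0.   -0.01 -0.04]
```

arm_command --targets '[[[-0.001,0.03,0,0,0,0,0.4],[-0.002,0.05,0,0,0,0,0.4],[-0.0025,0.067,0,0,0,0,0.4],[-0.0025,0.067,0,0,0,0,0.4],[-0.0025,0.067,0,0,0,0,0.4]]]'

```text
time_s: 5.2
tool_pos: [0.595, 0.2948, 0.1097]
tool_rot: [-179.9, 0.0, 117.0]
force: [-0.6, 0.0, -1.9]
grip_width: 0.038
```

Run:
```python
from h import *
st()
for n in ("wrist","top","side"):
    c=read_camera(n); save(c,n+"2.png"); np.savez(f"/tmp/{n}2.npz",**c)
    P=cloud(c); P[c["z_map"]==0]=-9; Q=P.reshape(-1,3)
    q=Q[(np.hypot(*(Q[:,:2]-[.5963,.2955]).T)<.03)&(Q[:,2]>.07)&(Q[:,2]<.17)]
    H=np.histogram(q[:,2],bins=np.arange(.07,.172,.004)); print(n,H[0])
    img=c["img"].reshape(-1,3).astype(int); w=(img.min(1)>90)
    m=(np.hypot(*(Q[:,:2]-[.5963,.2955]).T)<.03)&(abs(Q[:,2]-.145)<.006)&w
    if m.any(): print(cv2.minEnclosingCircle((Q[m][:,:2]*1000).astype(np.float32)),m.sum())
```

```text
5.2 [0.595  0.2948 0.1097] [-1.7989e+02  1.0000e-02  1.1696e+02] F [-0.6  0.  -1.9] w 0.038 q [-41.  25.  16.  89.  -7.  67.   3.]
wrist [   0    0    0   23  238  385  297  354  379  345  434  424  457  440
  462  486  708  893 2309  253   94  185  804  189  194]
((592.9255981445312, 295.4912414550781), 20.9456787109375) 2598
top [0 0 0 0 0 0 0 0 0 0 0 0 0 0 0 0 0 0 2 0 0 0 0 0 0]
((604.1119384765625, 281.204833984375), 1.2578386068344116) 2
side [ 0  0  0  1 13 25 18 20 20 17 22 28 28 30 26 40 44 46 49 25 18 11 23 14
 12]
((591.9127197265625, 295.5099792480469), 21.769180297851562) 75
```

View pics/wrist2.png

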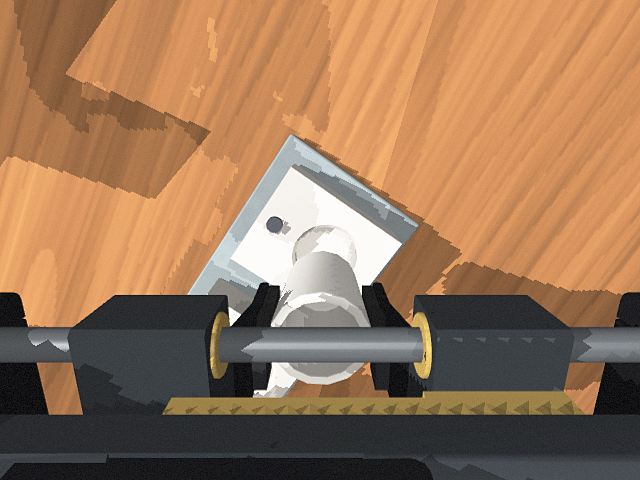

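View pics/side2.png

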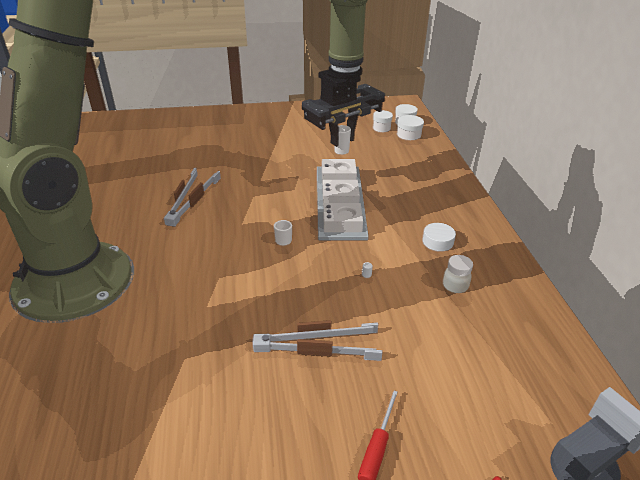

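Run:
```python
from h import *
from scipy.optimize import least_squares
w1=dict(np.load("/tmp/w1.npz")); w2=dict(np.load("/tmp/wrist2.npz"))
yaw=np.radians(-7.73); ex=np.array([np.cos(yaw),np.sin(yaw)]); ey=np.array([-ex[1],ex[0]])
for n,c in (("w1",w1),("w2",w2),("top0",dict(np.load("/tmp/top0.npz"))),("side0",dict(np.load("/tmp/side0.npz")))):
    P=cloud(c); P[c["z_map"]==0]=-9; Q=P.reshape(-1,3)
    for b,xy in (("one",(.5884,.2966)),("two",(.5749,.1983))):
        d=Q[:,:2]-xy; a=d@ex; e=d@ey
        m=(abs(a)<.05)&(abs(e)<.045)&(abs(Q[:,2]-.042)<.0035)
        if m.sum()<50: continue
        am,em=a[m],e[m]
        r=[np.percentile(am,1),np.percentile(am,99),np.percentile(em,1),np.percentile(em,99)]
        # pocket: points below top within
        p=(np.hypot(a-.008,e)<.026)&(Q[:,2]<.0385)&(Q[:,2]>.030)
        s=""
        if p.sum()>20:
            s=(p.sum(), "floor z",np.median(Q[p][:,2]).round(4), "c",((a[p].max()+a[p].min())/2).round(4),((e[p].max()+e[p].min())/2).round(4), "ext",np.ptp(a[p]).round(4),np.ptp(e[p]).round(4))
        print(n,b,"ctr",((r[0]+r[1])/2).round(4),((r[2]+r[3])/2).round(4),"ext",round(r[1]-r[0],4),round(r[3]-r[2],4),s)
# crucible: cylinder fit in w2 slices (outer surface visible from camera side only)
P=cloud(w2);Q=P.reshape(-1,3)[w2["z_map"].ravel()>0]
q=Q[(np.hypot(*(Q[:,:2]-[.595,.295]).T)<.024)&(Q[:,2]>.089)&(Q[:,2]<.106)]
def f(p): 
    r=.018+.002*(q[:,2]-.0845)/.06
    return np.hypot(q[:,0]-p[0],q[:,1]-p[1])-r
s=least_squares(f,[.595,.295],loss="soft_l1",f_scale=.001); print("cruc",s.x.round(4),len(q),np.abs(f(s.x)).mean())
print("lowest z",np.percentile(q[:,2],1))
```

```text
w1 one ctr 0.0004 0.0015 ext 0.0834 0.0689 (np.int64(1588), 'floor z', np.float64(0.0319), 'c', np.float64(0.0094), np.float64(0.0017), 'ext', np.float64(0.0401), np.float64(0.0395))
w1 two ctr 0.0002 0.002 ext 0.0831 0.0675 (np.int64(49), 'floor z', np.float64(0.0321), 'c', np.float64(0.0138), np.float64(0.0173), 'ext', np.float64(0.0161), np.float64(0.0034))
w2 one ctr 0.0005 0.0021 ext 0.0825 0.0688 (np.int64(1395), 'floor z', np.float64(0.0318), 'c', np.float64(0.0092), np.float64(0.0035), 'ext', np.float64(0.039), np.float64(0.033))
w2 two ctr 0.0085 0.0115 ext 0.0682 0.0496 (np.int64(23), 'floor z', np.float64(0.0325), 'c', np.float64(0.027), np.float64(0.0054), 'ext', np.float64(0.0037), np.float64(0.0084))
top0 one ctr -0.0 0.0005 ext 0.0828 0.0697 (np.int64(224), 'floor z', np.float64(0.0325), 'c', np.float64(0.0072), np.float64(0.0021), 'ext', np.float64(0.045), np.float64(0.0437))
top0 two ctr -0.0002 0.0 ext 0.0834 0.0699 (np.int64(244), 'floor z', np.float64(0.0329), 'c', np.float64(0.0073), np.float64(0.0002), 'ext', np.float64(0.0493), np.float64(0.0463))
side0 one ctr -0.0003 0.0004 ext 0.0827 0.0733 (np.int64(81), 'floor z', np.float64(0.0331), 'c', np.float64(0.0077), np.float64(0.0114), 'ext', np.float64(0.038), np.float64(0.0261))
side0 two ctr -0.0001 -0.0009 ext 0.0829 0.0717 (np.int64(103), 'floor z', np.float64(0.0336), 'c', np.float64(0.0089), np.float64(0.0076), 'ext', np.float64(0.038), np.float64(0.0323))
cruc [0.5928 0.2997] 1555 0.002000954702479032
lowest z 0.08927235323231733
```

```bash
python3 -c "
from h import *
st()
mv(.5965,.2957,.0595,117)"
```

```text
5.35 [0.5948 0.2949 0.1104] [-1.7995e+02 -1.0000e-02  1.1696e+02] F [ 0.2  0.4 -1.2] w 0.0377 q [-41.  24.  16.  89.  -7.  67.   3.]
t 5.35 shift [-0.      0.0019  0.0509] turn [-0.05 -0.01 -0.04]
```

arm_command --targets '[[[0,0.002,0,0,0,0,0.4],[0,0.002,0.02,0,0,0,0.4],[0,0.002,0.03,0,0,0,0.4],[0,0.002,0.036,0,0,0,0.4],[0,0.002,0.042,0,0,0,0.4],[0,0.002,0.046,0,0,0,0.4],[0,0.002,0.05,0,0,0,0.4],[0,0.002,0.051,0,0,0,0.4],[0,0.002,0.051,0,0,0,0.4]]]'

```text
time_s: 6.25
tool_pos: [0.5975, 0.2962, 0.0596]
tool_rot: [180.0, -0.0, 117.0]
force: [0.7, -0.3, -0.4]
grip_width: 0.0377
```

```bash
python3 -c "
from h import *
st()"
```

```text
6.25 [0.5975 0.2962 0.0596] [179.99  -0.   116.96] F [ 0.7 -0.3 -0.4] w 0.0377 q [-40.  27.  15.  91.  -8.  62.   4.]
```

arm_command --targets '[[[0,0,0.001,0,0,0,0.4],[0,0,0.001,0,0,0,-0.5],[0,0,0.001,0,0,0,-0.5],[0,0,0.001,0,0,0,-0.5],[0,0,0.001,0,0,0,-0.5],[0,0,-0.02,0,0,0,-0.5],[0,0,-0.06,0,0,0,-0.7],[0,0,-0.1,0,0,0,-0.7],[0,0,-0.1,0,0,0,-0.7]]]'

```text
time_s: 7.15
tool_pos: [0.6012, 0.2977, 0.167]
tool_rot: [179.3, -0.0, 116.9]
force: [0.3, 0.1, 0.3]
grip_width: 0.0731
```

Run:
```python
from h import *
st()
c=read_camera("wrist"); save(c,"w3.png"); np.savez("/tmp/w3.npz",**c)
P=cloud(c); P[c["z_map"]==0]=-9; Q=P.reshape(-1,3)
q=Q[(np.hypot(*(Q[:,:2]-[.596,.296]).T)<.035)&(abs(Q[:,2]-.092)<.006)]
if len(q): print(len(q),cv2.minEnclosingCircle((q[:,:2]*1000).astype(np.float32)),np.percentile(q[:,2],[5,50,95]))
mv(.4258,.0675,.15,104)
```

```text
7.15 [0.6012 0.2977 0.167 ] [ 1.7931e+02 -4.0000e-02  1.1695e+02] F [0.3 0.1 0.3] w 0.0731 q [-41.  22.  16.  85.  -6.  73.   3.]
1147 ((597.3016357421875, 297.5758972167969), 19.836423873901367) [0.08743082 0.09141116 0.09261667]
t 7.2 shift [-0.1259 -0.2592  0.0118] turn [ 0.43 -0.08 12.95]
```

View pics/w3.png

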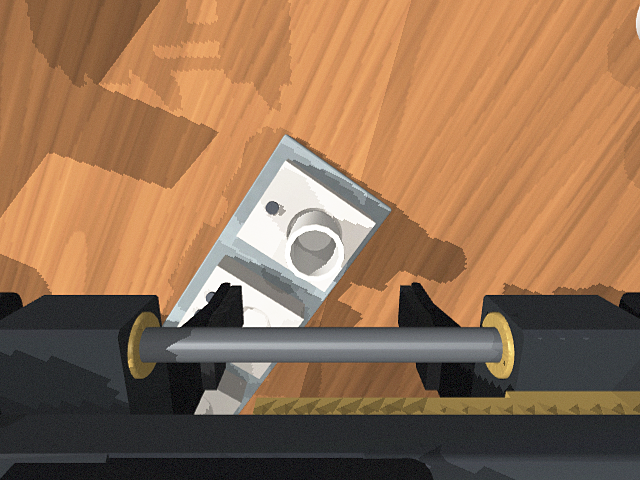

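arm_command --targets '[[[-0.126,-0.259,0.01,0.4,0,13,-0.8],[-0.126,-0.259,0.01,0.4,0,13,-0.8],[-0.126,-0.259,0.01,0.4,0,13,-0.8],[-0.126,-0.259,0.01,0.4,0,13,-0.8],[-0.126,-0.259,0.01,0.4,0,13,-0.8],[-0.126,-0.259,0.01,0.4,0,13,-0.8],[-0.126,-0.259,0.01,0.4,0,13,-0.8],[-0.126,-0.259,0.01,0.4,0,13,-0.8],[-0.126,-0.259,0.01,0.4,0,13,-0.8]]]'

```text
time_s: 8.1
tool_pos: [0.4241, 0.0674, 0.1495]
tool_rot: [-179.6, 0.0, 104.0]
force: [0.7, 0.2, 0.3]
grip_width: 0.0781
```

Run:
```python
from h import *
st()
c=read_camera("wrist"); save(c,"w4.png")
P=cloud(c); P[c["z_map"]==0]=-9; Q=P.reshape(-1,3)
q=Q[(np.hypot(*(Q[:,:2]-[.426,.067]).T)<.035)&(abs(Q[:,2]-.042)<.006)]
if len(q): print(len(q),cv2.minEnclosingCircle((q[:,:2]*1000).astype(np.float32)),np.percentile(q[:,2],[5,50,95]))
mv(.4258,.0675,.02,104)
```

```text
8.1 [0.4241 0.0674 0.1495] [-1.7962e+02  4.0000e-02  1.0403e+02] F [0.7 0.2 0.3] w 0.0781 q [-37.  -7.  23. 119.   3.  68.  -1.]
902 ((425.78619384765625, 68.97274780273438), 19.839588165283203) [0.03748485 0.04147606 0.04273351]
t 8.15 shift [-0.0002  0.0024  0.1294] turn [-0.39  0.07  0.05]
```

View pics/w4.png

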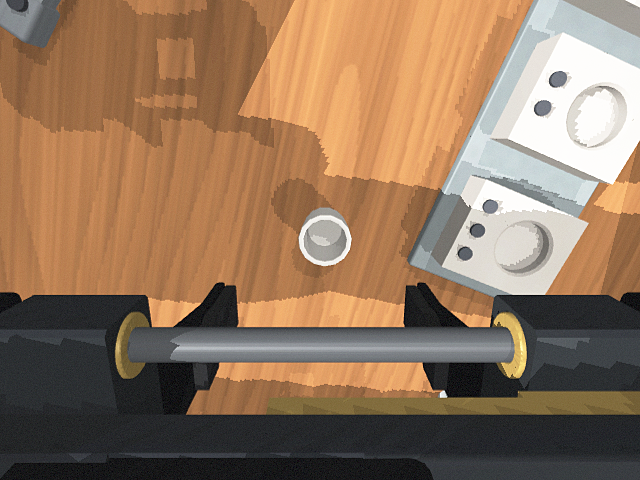

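arm_command --targets '[[[0,0.002,0.05,0,0,0,-0.6],[0,0.002,0.09,0,0,0,-0.6],[0,0.002,0.115,0,0,0,-0.6],[0,0.002,0.13,0,0,0,-0.5],[0,0.002,0.13,0,0,0,0.4],[0,0.002,0.13,0,0,0,0.4],[0,0.002,0.13,0,0,0,0.4],[0,0.002,0.13,0,0,0,0.4],[0,0.002,0.13,0,0,0,0.4],[0,0.002,0.13,0,0,0,0.4]]]' --newtons 20

```text
time_s: 9.15
tool_pos: [0.4259, 0.067, 0.0205]
tool_rot: [-179.7, 0.0, 104.0]
force: [-0.2, 0.1, 4.2]
grip_width: 0.0381
```

```bash
python3 -c "
from h import *
st()
mv(.5829,.1975,.10,104)"
```

```text
9.15 [0.4259 0.067  0.0205] [-1.7975e+02  2.0000e-02  1.0396e+02] F [-0.2  0.1  4.2] w 0.0381 q [-37.   4.  25. 126.  -2.  51.   4.]
t 9.15 shift [ 0.0888  0.1835 -0.0804] turn [-0.25  0.02 -0.04]
```

arm_command --targets '[[[0,0,0,0,0,0,0.4],[0,0,-0.03,0,0,0,0.4],[0,0,-0.065,0,0,0,0.4],[0.01,0.02,-0.085,0,0,0,0.4],[0.03,0.06,-0.085,0,0,0,0.4],[0.05,0.1,-0.085,0,0,0,0.4],[0.067,0.14,-0.085,0,0,0,0.4],[0.08,0.165,-0.085,0,0,0,0.4],[0.0875,0.183,-0.085,0,0,0,0.4],[0.0875,0.183,-0.085,0,0,0,0.4]]]'

```text
time_s: 10.15
tool_pos: [0.5825, 0.1978, 0.1021]
tool_rot: [-179.6, 0.1, 104.1]
force: [0.9, -0.2, -1.2]
grip_width: 0.0383
```

Run:
```python
from h import *
st()
c=read_camera("wrist"); save(c,"w5.png")
mv(.5831,.1967,.0535,104)
P=cloud(c); P[c["z_map"]==0]=-9; Q=P.reshape(-1,3)
yaw=np.radians(-7.73); ex=np.array([np.cos(yaw),np.sin(yaw)]); ey=np.array([-ex[1],ex[0]])
d=Q[:,:2]-(.5749,.1983); a=d@ex; e=d@ey
m=(abs(a)<.05)&(abs(e)<.045)&(abs(Q[:,2]-.042)<.0035); am,em=a[m],e[m]
r=[np.percentile(am,1),np.percentile(am,99),np.percentile(em,1),np.percentile(em,99)];print(np.round(r,4))
```

```text
10.15 [0.5825 0.1978 0.1021] [-1.7956e+02  7.0000e-02  1.0410e+02] F [ 0.9 -0.2 -1.2] w 0.0383 q [-39.  20.  22.  97.  -8.  65.  -1.]
t 10.2 shift [0.0003 0.0022 0.0486] turn [-0.52  0.1   0.01]
[-0.0407  0.0418 -0.0318  0.0358]
```

View pics/w5.png

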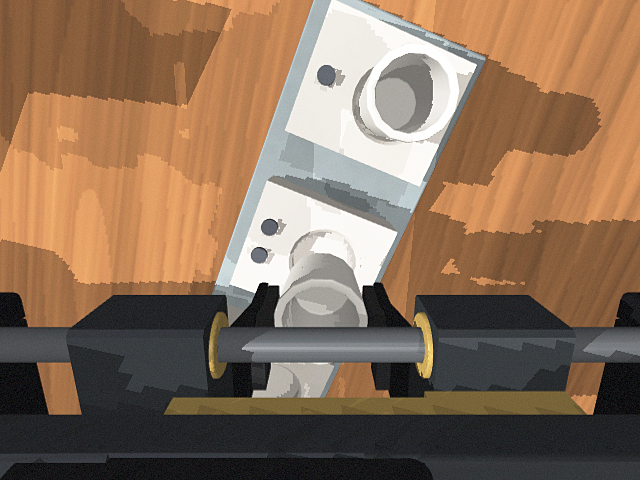

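arm_command --targets '[[[0.0005,0.002,0.01,-0.4,0,0,0.4],[0.0005,0.002,0.022,-0.4,0,0,0.4],[0.0005,0.002,0.03,-0.4,0,0,0.4],[0.0005,0.002,0.036,-0.4,0,0,0.4],[0.0005,0.002,0.042,-0.4,0,0,0.4],[0.0005,0.002,0.046,-0.4,0,0,0.4],[0.0005,0.002,0.049,-0.4,0,0,0.4],[0.0005,0.002,0.049,-0.4,0,0,0.4]]]'

```text
time_s: 11.0
tool_pos: [0.5832, 0.1967, 0.0539]
tool_rot: [-180.0, 0.1, 104.0]
force: [0.1, 0.4, -0.1]
grip_width: 0.0387
```

```bash
python3 -c "
from h import *
st(); mv(.5831,.1967,.0525,104)"
```

```text
11.0 [0.5832 0.1967 0.0539] [-1.7998e+02  5.0000e-02  1.0396e+02] F [ 0.1  0.4 -0.1] w 0.0387 q [-39.  23.  22. 100.  -9.  60.   0.]
t 11.0 shift [ 0.0001 -0.0001  0.0014] turn [-0.02  0.05 -0.04]
```

arm_command --targets '[[[0,0,0.001,0,0,0,0.4],[0,0,0.001,0,0,0,-0.5],[0,0,0.001,0,0,0,-0.5],[0,0,0.001,0,0,0,-0.5],[0,0,0.001,0,0,0,-0.5],[0,0,-0.02,0,0,0,-0.5],[0,0,-0.06,0,0,0,-1],[0,0,-0.12,0,0,0,-1],[0,0,-0.12,0,0,0,-1]]]'

```text
time_s: 11.9
tool_pos: [0.5868, 0.1977, 0.181]
tool_rot: [179.4, -0.1, 103.9]
force: [0.7, -0.1, 0.4]
grip_width: 0.0813
```

Run:
```python
from h import *
st()
c=read_camera("wrist"); save(c,"w6.png")
P=cloud(c); P[c["z_map"]==0]=-9; Q=P.reshape(-1,3)
for xy,h in (((.583,.197),.074),((.596,.296),.092)):
    q=Q[(np.hypot(*(Q[:,:2]-xy).T)<.035)&(abs(Q[:,2]-h)<.006)]
    if len(q): print(len(q),cv2.minEnclosingCircle((q[:,:2]*1000).astype(np.float32)),np.percentile(q[:,2],[5,50,95]))
mv(.451,-.238,.16,-7.2)
```

```text
11.9 [0.5868 0.1977 0.181 ] [ 1.7940e+02 -7.0000e-02  1.0394e+02] F [ 0.7 -0.1  0.4] w 0.0813 q [-40.  16.  23.  92.  -6.  72.  -2.]
911 ((583.4420776367188, 198.537353515625), 19.822126388549805) [0.06967239 0.07349764 0.07476442]
1298 ((597.36279296875, 297.413818359375), 19.861766815185547) [0.08800312 0.09134597 0.09262096]
t 11.95 shift [-0.3902 -0.2365  0.0174] turn [  0.29  -0.57 111.15]
```

View pics/w6.png

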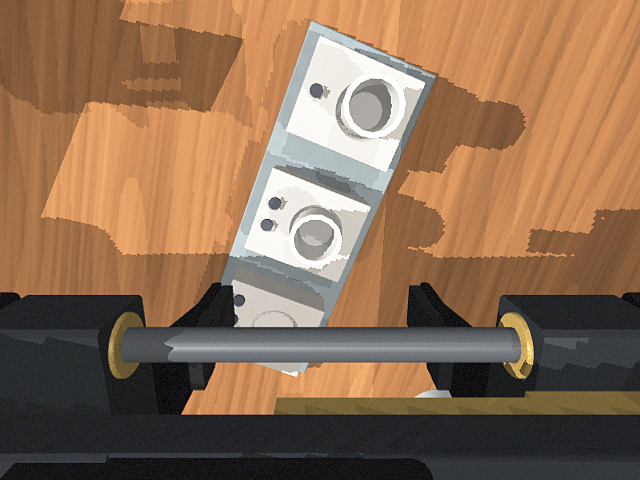

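arm_command --targets '[[[-0.39,-0.236,0.005,0,0,111,-1],[-0.39,-0.236,0.005,0,0,111,-1],[-0.39,-0.236,0.005,0,0,111,-1],[-0.39,-0.236,0.005,0,0,111,-1],[-0.39,-0.236,0.005,0,0,111,-1],[-0.39,-0.236,0.005,0,0,111,-1],[-0.39,-0.236,0.005,0,0,111,-1],[-0.39,-0.236,0.005,0,0,111,-1],[-0.39,-0.236,0.005,0,0,111,-1],[-0.39,-0.236,0.005,0,0,111,-1]]]'

```text
time_s: 12.95
tool_pos: [0.4444, -0.2455, 0.1688]
tool_rot: [179.9, 0.1, 17.1]
force: [0.5, -0.6, 0.8]
grip_width: 0.0868
```

```bash
python3 -c "
from h import *
st(); mv(.451,-.238,.16,-7.2)"
```

```text
12.95 [ 0.4444 -0.2455  0.1688] [1.7985e+02 1.2000e-01 1.7070e+01] F [ 0.5 -0.6  0.8] w 0.0868 q [-20.   3.  48. 109.  -2.  69. -45.]
t 12.95 shift [ 0.0085 -0.0052  0.0088] turn [ 0.17  0.09 24.27]
```

arm_command --targets '[[[0.0085,-0.005,0,0,0,24.2,-1],[0.0085,-0.005,0,0,0,24.2,-1],[0.0085,-0.005,0,0,0,24.2,-1],[0.0085,-0.005,0,0,0,24.2,-1],[0.0085,-0.005,0,0,0,24.2,-1]]]'

```text
time_s: 13.45
tool_pos: [0.4544, -0.2309, 0.1687]
tool_rot: [180.0, 0.1, -6.0]
force: [-0.3, -0.6, -0.0]
grip_width: 0.0875
```

Run:
```python
from h import *
st(); 
c=read_camera("wrist"); save(c,"w7.png"); np.savez("/tmp/w7.npz",**c)
mv(.451,-.238,.16,-7.2)
P=cloud(c); P[c["z_map"]==0]=-9
Q=P.reshape(-1,3); im=c["img"].reshape(-1,3)
m=(Q[:,2]>0.008)&(Q[:,2]<.045)&(abs(Q[:,0]-.43)<.15)&(abs(Q[:,1]+.23)<.09)
col=np.zeros((600,480,3),np.uint8)
for p,q in zip(Q[m],im[m]):
    cv2.circle(col,(int((-p[1]-.11)*2000),int((.58-p[0])*2000)),1,[int(x) for x in q[::-1]],-1)
cv2.imwrite("pics/tg_w.png",col)
```

```text
13.45 [ 0.4544 -0.2309  0.1687] [ 1.7997e+02  5.0000e-02 -6.0100e+00] F [-0.3 -0.6 -0. ] w 0.0875 q [-22.   3.  48. 108.  -3.  70. -69.]
t 13.5 shift [-0.0028  0.0073  0.0089] turn [0.03 0.03 1.17]
```

View pics/w7.png

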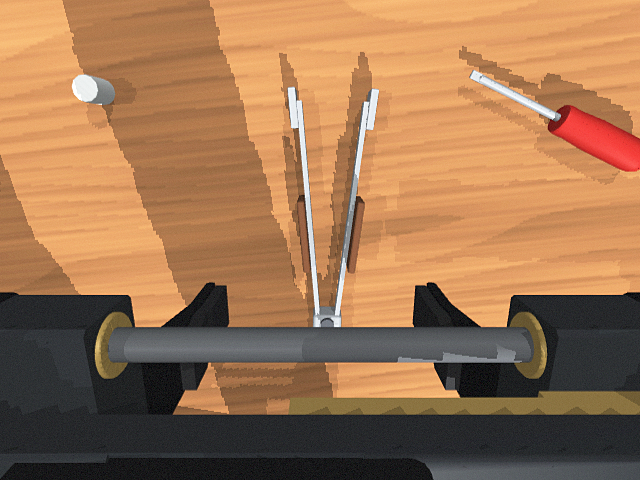

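View pics/tg_w.png

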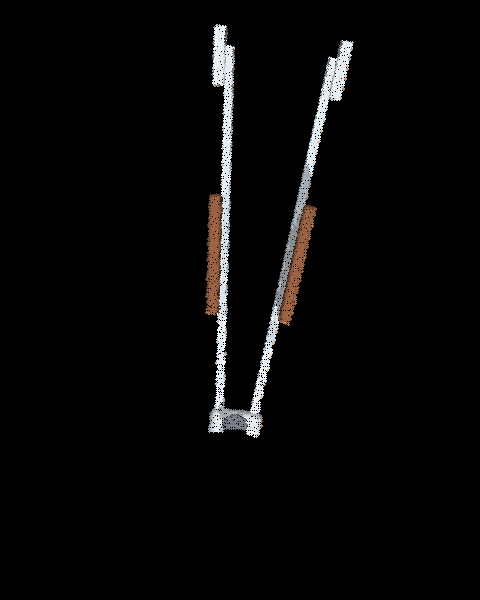

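```bash
python3 -c "
from h import *
st(); mv(.4505,-.238,.007,-7.0)"
```

```text
13.5 [ 0.4545 -0.231   0.1689] [ 1.7997e+02  3.0000e-02 -6.0300e+00] F [-0.3  0.1 -0.1] w 0.087 q [-22.   3.  48. 108.  -3.  70. -69.]
t 13.5 shift [-0.0032  0.0073  0.1619] turn [0.03 0.03 0.97]
```

arm_command --targets '[[[-0.003,0.0073,0.04,0,0,1,-1],[-0.003,0.0073,0.085,0,0,1,-1],[-0.003,0.0073,0.115,0,0,1,-1],[-0.003,0.0073,0.115,0,0,1,-1]]]'

```text
time_s: 13.9
tool_pos: [0.4475, -0.2368, 0.0506]
tool_rot: [180.0, 0.5, -7.1]
force: [-0.4, 0.1, -0.1]
grip_width: 0.0867
```

```bash
python3 -c "
from h import *
st(); mv(.4505,-.238,.007,-7.0)"
```

```text
13.9 [ 0.4475 -0.2368  0.0506] [179.99   0.48  -7.11] F [-0.4  0.1 -0.1] w 0.0867 q [-18.  14.  47. 115. -12.  56. -62.]
t 13.9 shift [0.0035 0.0008 0.0436] turn [ 0.01  0.48 -0.11]
```

arm_command --targets '[[[0.002,0.001,0.03,0,0,0,-1],[0.002,0.001,0.043,0,0,0,-1],[0.002,0.001,0.043,0,0,0,-1],[0.002,0.001,0.043,0,0,0,-1]]]'

```text
time_s: 14.3
tool_pos: [0.4537, -0.2399, 0.0126]
tool_rot: [179.9, -0.1, -7.2]
force: [0.8, -0.5, 0.8]
grip_width: 0.087
```

```bash
python3 -c "
from h import *
st(); mv(.4505,-.238,.007,-7.0)"
```

```text
14.3 [ 0.4537 -0.2399  0.0126] [ 1.7995e+02 -9.0000e-02 -7.1700e+00] F [ 0.8 -0.5  0.8] w 0.087 q [-16.  18.  46. 116. -16.  52. -58.]
t 14.3 shift [-0.0034 -0.0015  0.0056] turn [ 0.05 -0.09 -0.17]
```

arm_command --targets '[[[-0.003,-0.0015,0.004,0,0,0,-1],[-0.003,-0.0015,0.004,0,0,0,-1],[-0.003,-0.0015,0.004,0,0,0,-0.4]]]'

```text
time_s: 14.6
tool_pos: [0.4506, -0.2375, 0.008]
tool_rot: [180.0, -0.1, -7.2]
force: [-0.9, 0.2, -0.4]
grip_width: 0.0838
```

```bash
python3 -c "
from h import *
st(); mv(.4505,-.238,.007,-7.0)"
```

```text
14.6 [ 0.4506 -0.2375  0.008 ] [ 1.7998e+02 -8.0000e-02 -7.1700e+00] F [-0.9  0.2 -0.4] w 0.0838 q [-16.  18.  46. 117. -16.  51. -58.]
t 14.6 shift [-0.      0.0005  0.001 ] turn [ 0.02 -0.08 -0.17]
```

arm_command --targets '[[[0,0,0,0,0,0,-0.03],[0,0,0,0,0,0,-0.03],[0,0,0,0,0,0,-0.03],[0,0,0,0,0,0,-0.03],[0,0,0,0,0,0,-0.03],[0,0,0,0,0,0,-0.03],[0,0,0,0,0,0,-0.03],[0,0,0,0,0,0,-0.03],[0,0,0,0,0,0,-0.03]]]' --newtons 25

```text
time_s: 15.5
tool_pos: [0.4503, -0.2377, 0.0075]
tool_rot: [180.0, -0.0, -7.2]
force: [0.2, 0.2, -0.3]
grip_width: 0.0447
```

Run:
```python
from h import *
st()
c=read_camera("side"); save(c,"s8.png"); i=c["img"][300:390,220:400]; cv2.imwrite("pics/s8c.png",cv2.resize(i,None,fx=4,fy=4)[:,:,::-1])
```

```text
15.5 [ 0.4503 -0.2377  0.0075] [ 1.7996e+02 -3.0000e-02 -7.1800e+00] F [ 0.2  0.2 -0.3] w 0.0447 q [-16.  18.  46. 117. -16.  51. -58.]
```

View pics/s8c.png

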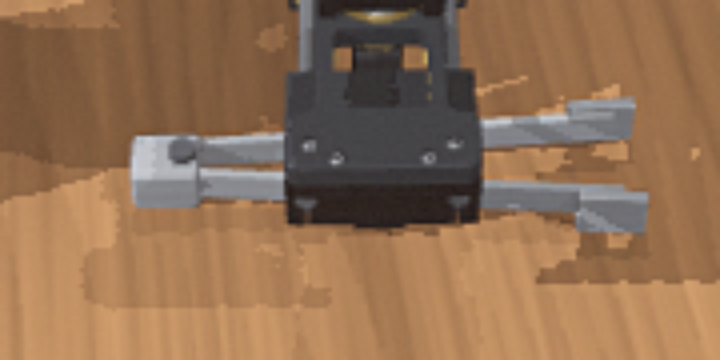

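arm_command --targets '[[[0,0,0,0,0,0,0.0],[0,0,0,0,0,0,0.0],[0,0,-0.02,0,0,0,0.0],[0,0,-0.04,0,0,0,0.0],[0,0,-0.065,0,0,0,0.0],[0,0,-0.065,0,0,0,0.0],[0,0,-0.065,0,0,0,0.0]]]'

```text
time_s: 16.25
tool_pos: [0.4502, -0.2373, 0.0724]
tool_rot: [180.0, -0.0, -7.2]
force: [-1.0, 0.2, -1.2]
grip_width: 0.0435
```

Run:
```python
from h import *
st()
c=read_camera("side"); save(c,"s9.png"); i=c["img"][240:390,220:400]; cv2.imwrite("pics/s9c.png",cv2.resize(i,None,fx=4,fy=4)[:,:,::-1])
c=dict(np.load("/tmp/w7.npz")); P=cloud(c); Q=P.reshape(-1,3)
q=Q[(np.hypot(*(Q[:,:2]-[.581,-.067]).T)<.02)&(abs(Q[:,2]-.026)<.004)]
print(len(q),cv2.minEnclosingCircle((q[:,:2]*1000).astype(np.float32)))
mv(.4835,-.0545,.075,-7.2)
```

```text
16.25 [ 0.4502 -0.2373  0.0724] [ 1.80e+02 -5.00e-02 -7.16e+00] F [-1.   0.2 -1.2] w 0.0435 q [-19.  11.  48. 114. -10.  58. -63.]
614 ((582.1459350585938, -66.92568969726562), 10.077637672424316)
t 16.3 shift [ 0.0108 -0.1854 -0.0034] turn [0.   0.05 0.03]
```

View pics/s9c.png

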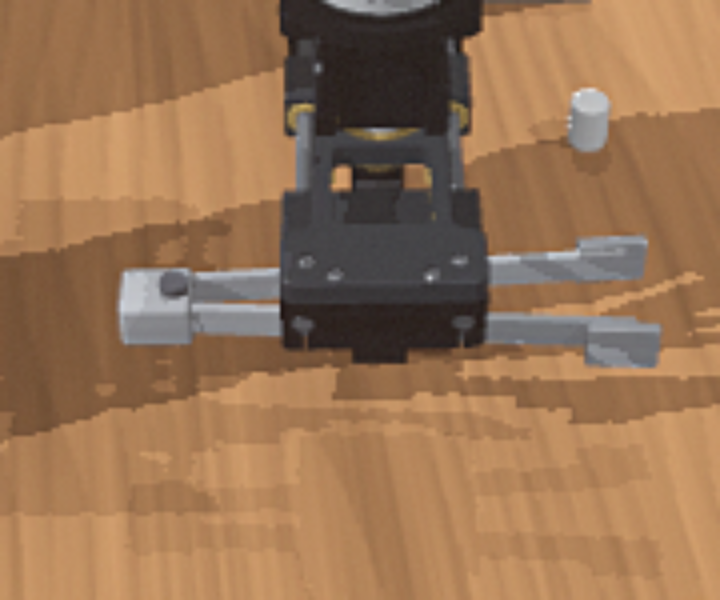

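arm_command --targets '[[[0.001,-0.02,0,0,0,0,0.0],[0.003,-0.05,0,0,0,0,0.0],[0.006,-0.09,0,0,0,0,0.0],[0.008,-0.13,0,0,0,0,0.0],[0.01,-0.16,0,0,0,0,0.0],[0.011,-0.1855,0,0,0,0,0.0],[0.011,-0.1855,0,0,0,0,0.0],[0.011,-0.1855,0,0,0,0,0.0]]]'

```text
time_s: 17.1
tool_pos: [0.4833, -0.0548, 0.0712]
tool_rot: [179.9, 0.1, -7.1]
force: [-0.3, -1.0, -1.3]
grip_width: 0.0434
```

Run:
```python
from h import *
st()
c=read_camera("wrist"); save(c,"w10.png"); np.savez("/tmp/w10.npz",**c)
d=read_camera("side"); np.savez("/tmp/s10.npz",**d); i=d["img"][200:320,240:420]; cv2.imwrite("pics/s10c.png",cv2.resize(i,None,fx=4,fy=4)[:,:,::-1])
mv(.4838,-.0545,.009,-7.2)
```

```text
17.1 [ 0.4833 -0.0548  0.0712] [ 1.7989e+02  1.1000e-01 -7.1000e+00] F [-0.3 -1.  -1.3] w 0.0434 q [-36.   7.  41. 117.  -5.  58. -89.]
t 17.2 shift [ 0.0001 -0.0018  0.0626] turn [ 0.1   0.06 -0.07]
```

View pics/w10.png

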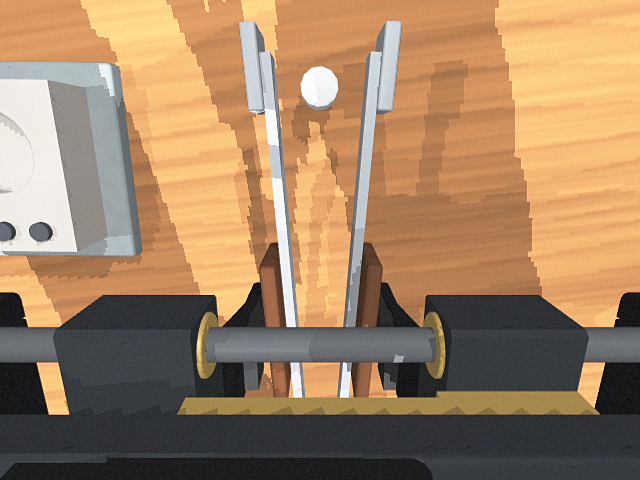

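View pics/s10c.png

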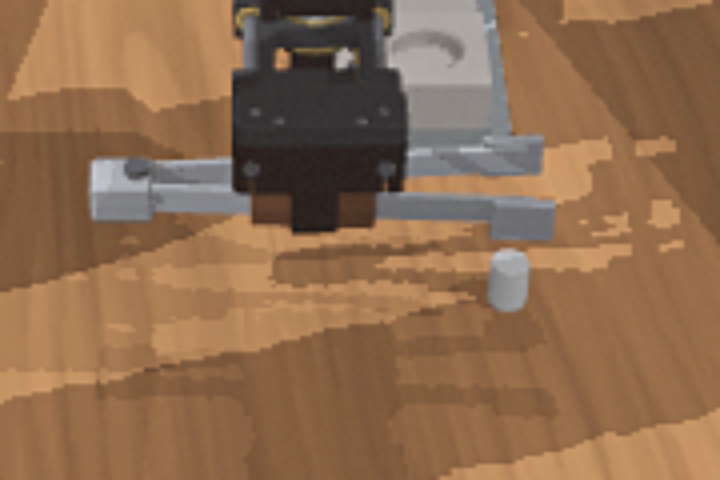

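Run:
```python
from h import *
c=dict(np.load("/tmp/w10.npz")); P=cloud(c); T=np.array([.4833,-.0548,.0712])
M=R.from_euler('xyz',[180,0,-7.1],degrees=True)
L=(P-T)@M.as_matrix()
z=P[...,2]; ok=c["z_map"]>0
m=ok&(L[...,0]>.075)&(L[...,0]<.13)&(abs(L[...,1])<.04)&(z>.07)&(z<.1)
for s in (1,-1):
    q=L[m&(s*L[...,1]>0)]; print("jaw",s,q.min(0).round(4),q.max(0).round(4),np.percentile(P[m&(s*L[...,1]>0)][:,2],[1,50,99]).round(4))
m=ok&(L[...,0]>.075)&(L[...,0]<.13)&(abs(L[...,1])<.02)&(abs(z-.026)<.004)
print("slug",cv2.minEnclosingCircle((L[m][:,:2]*1000).astype(np.float32)))
```

```text
jaw 1 [ 0.075   0.0157 -0.0161] [0.1142 0.0282 0.0011] [0.0712 0.0841 0.0864]
jaw -1 [ 0.075  -0.029  -0.0158] [ 0.1142 -0.0165  0.0012] [0.0711 0.084  0.0864]
slug ((99.3867416381836, -0.824005663394928), 9.976540565490723)
```

arm_command --targets '[[[0,-0.001,0.02,0,0,0,0.0],[0,-0.001,0.035,0,0,0,0.0],[0,-0.001,0.045,0,0,0,0.0],[0,-0.001,0.053,0,0,0,0.0],[0,-0.001,0.059,0,0,0,0.0],[0,-0.001,0.061,0,0,0,0.0],[0,-0.001,0.061,0,0,0,0.0]]]'

```text
time_s: 17.9
tool_pos: [0.4846, -0.0541, 0.0114]
tool_rot: [180.0, -0.0, -7.2]
force: [0.2, -0.2, -0.6]
grip_width: 0.0437
```

Run:
```python
from h import *
st()
c=read_camera("wrist"); save(c,"w11.png")
mv(.4838,-.0547,.009,-7.2)
```

```text
17.9 [ 0.4846 -0.0541  0.0114] [ 1.7996e+02 -2.0000e-02 -7.1900e+00] F [ 0.2 -0.2 -0.6] w 0.0437 q [-33.  14.  40. 120. -11.  51. -84.]
t 17.95 shift [-0.0009  0.0007  0.0026] turn [ 0.03 -0.05  0.01]
```

View pics/w11.png

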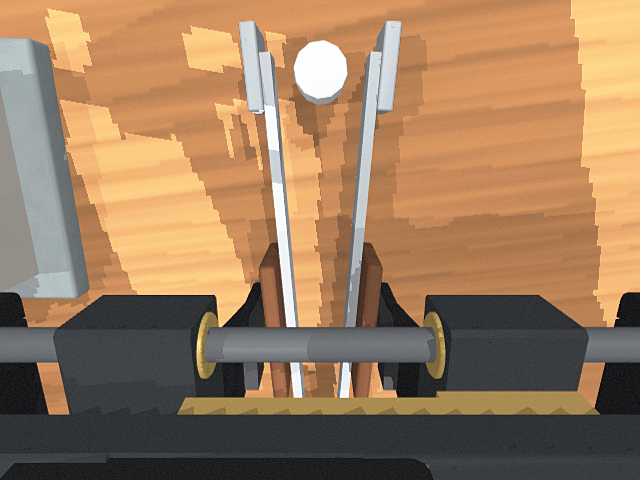

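arm_command --targets '[[[0,0,0.002,0,0,0,0.0],[0,0,0.002,0,0,0,0.0],[0,0,0.002,0,0,0,0.1],[0,0,0.002,0,0,0,0.2],[0,0,0.002,0,0,0,0.3],[0,0,0.002,0,0,0,0.4],[0,0,0.002,0,0,0,0.6],[0,0,0.002,0,0,0,0.6],[0,0,0.002,0,0,0,0.6]]]' --newtons 30

```text
time_s: 18.85
tool_pos: [0.4845, -0.054, 0.0094]
tool_rot: [180.0, -0.0, -7.2]
force: [0.0, -0.8, 0.6]
grip_width: 0.0316
```

Run:
```python
from h import *
st()
c=read_camera("wrist"); save(c,"w12.png")
```

```text
18.85 [ 0.4845 -0.054   0.0094] [ 1.7996e+02 -3.0000e-02 -7.1800e+00] F [ 0.  -0.8  0.6] w 0.0316 q [-33.  14.  40. 120. -11.  50. -84.]
```

View pics/w12.png

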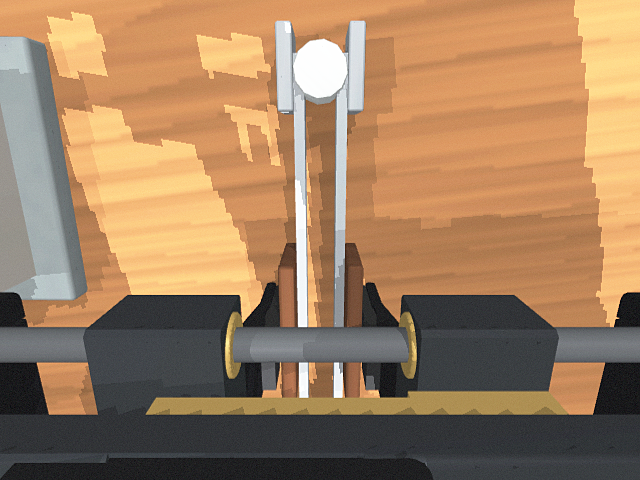

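arm_command --targets '[[[0,0,-0.01,0,0,0,0.6],[0,0,-0.025,0,0,0,0.6],[0,0,-0.045,0,0,0,0.6],[0,0,-0.065,0,0,0,0.6],[0,0,-0.085,0,0,0,0.6],[0,0,-0.105,0,0,0,0.6],[0,0,-0.125,0,0,0,0.6],[0,0,-0.14,0,0,0,0.6],[0,0,-0.14,0,0,0,0.6],[0,0,-0.14,0,0,0,0.6]]]'

```text
time_s: 19.9
tool_pos: [0.4843, -0.0539, 0.1494]
tool_rot: [180.0, -0.0, -7.2]
force: [-0.2, -0.7, -2.5]
grip_width: 0.0313
```

Run:
```python
from h import *
st()
c=read_camera("side"); i=c["img"][170:320,240:440]; cv2.imwrite("pics/s13c.png",cv2.resize(i,None,fx=4,fy=4)[:,:,::-1])
yaw=np.radians(26.4); T=np.array([.5966,.2966])-.0985*np.array([np.cos(yaw),np.sin(yaw)]); print(T)
mv(T[0],T[1],.15,26.4)
```

```text
19.9 [ 0.4843 -0.0539  0.1494] [ 1.7999e+02 -3.0000e-02 -7.1900e+00] F [-0.2 -0.7 -2.5] w 0.0313 q [-38.   1.  41. 112.  -0.  67. -93.]
[0.50837239 0.25280343]
t 19.95 shift [-0.014  -0.3074 -0.0014] turn [ 3.000e-02  5.000e-02 -3.359e+01]
```

View pics/s13c.png

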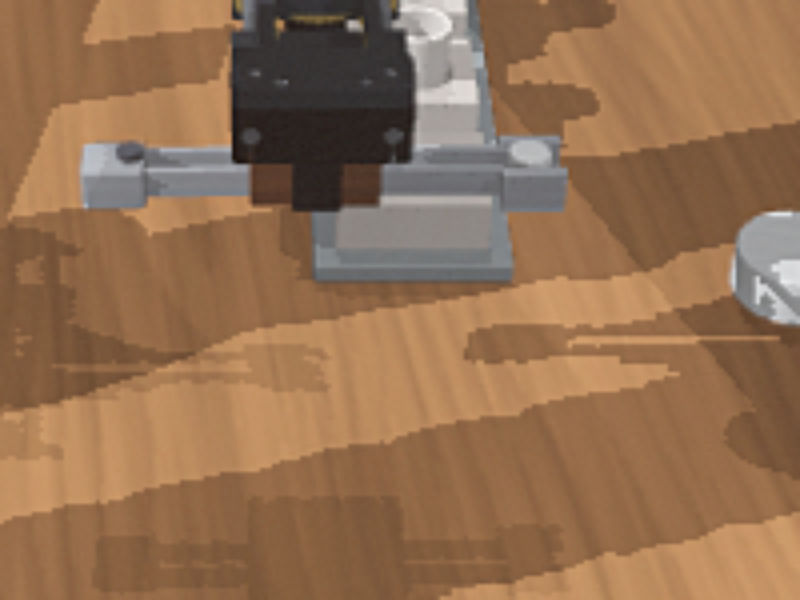

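arm_command --targets '[[[-0.0005,-0.01,0,0,0,-1,0.6],[-0.001,-0.03,0,0,0,-3,0.6],[-0.003,-0.06,0,0,0,-6.5,0.6],[-0.004,-0.095,0,0,0,-10,0.6],[-0.006,-0.13,0,0,0,-14,0.6],[-0.0075,-0.165,0,0,0,-18,0.6],[-0.009,-0.2,0,0,0,-22,0.6],[-0.0105,-0.23,0,0,0,-25,0.6],[-0.012,-0.26,0,0,0,-28.5,0.6],[-0.013,-0.28,0,0,0,-31,0.6]]]'

```text
time_s: 20.95
tool_pos: [0.5059, 0.2294, 0.1487]
tool_rot: [180.0, 0.0, 24.2]
force: [-0.5, 0.9, -2.2]
grip_width: 0.0316
```

```bash
python3 -c "
from h import *
st(); mv(.5084,.2528,.15,26.4)"
```

```text
20.95 [0.5059 0.2294 0.1487] [1.7998e+02 3.0000e-02 2.4200e+01] F [-0.5  0.9 -2.2] w 0.0316 q [-52.  10.  27. 103.  -5.  68. -89.]
t 20.95 shift [ 0.0118 -0.0203 -0.0013] turn [ 0.02  0.03 -2.2 ]
```

arm_command --targets '[[[0.004,-0.008,0,0,0,-1,0.6],[0.008,-0.014,0,0,0,-1.7,0.6],[0.011,-0.018,0,0,0,-2,0.6],[0.011,-0.019,0,0,0,-2,0.6],[0.011,-0.019,0,0,0,-2,0.6],[0.011,-0.019,0,0,0,-2,0.6]]]'

```text
time_s: 21.55
tool_pos: [0.5091, 0.2464, 0.1493]
tool_rot: [180.0, 0.0, 25.7]
force: [0.1, -0.5, -2.1]
grip_width: 0.0313
```

Run:
```python
from h import *
st(); mv(.5084,.2528,.13,26.4)
w=read_camera("wrist"); save(w,"w14.png"); np.savez("/tmp/w14.npz",**w)
t=read_camera("top"); np.savez("/tmp/t14.npz",**t); i=t["img"][120:270,110:310]; cv2.imwrite("pics/t14c.png",cv2.resize(i,None,fx=4,fy=4)[:,:,::-1])
d=read_camera("side"); np.savez("/tmp/s14.npz",**d); i=d["img"][80:230,240:440]; cv2.imwrite("pics/s14c.png",cv2.resize(i,None,fx=4,fy=4)[:,:,::-1])
```

```text
21.55 [0.5091 0.2464 0.1493] [179.95   0.    25.73] F [ 0.1 -0.5 -2.1] w 0.0313 q [-52.  11.  27. 102.  -5.  68. -88.]
t 21.55 shift [ 0.0021 -0.0061  0.0193] turn [ 0.05  0.   -0.67]
```

View pics/w14.png

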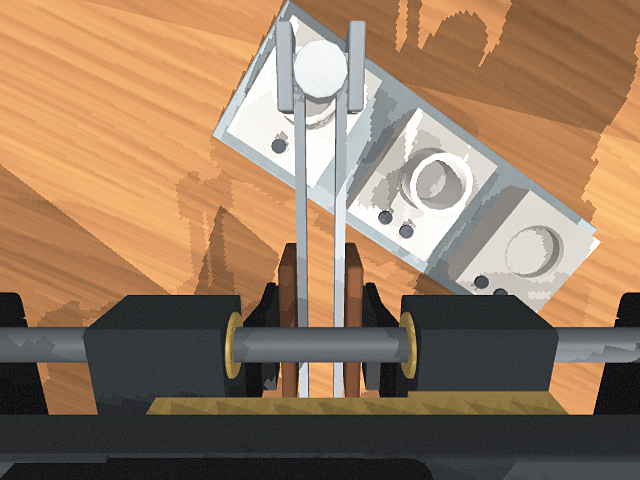

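View pics/t14c.png

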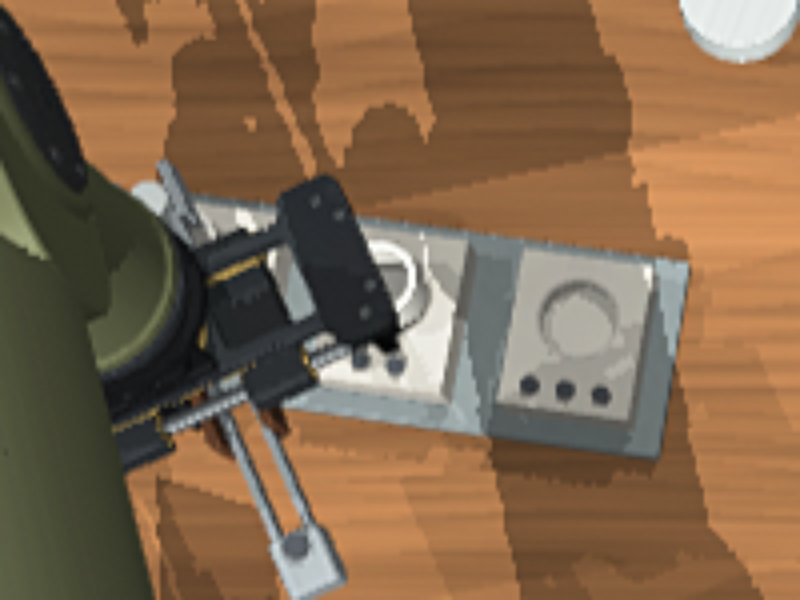

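View pics/s14c.png

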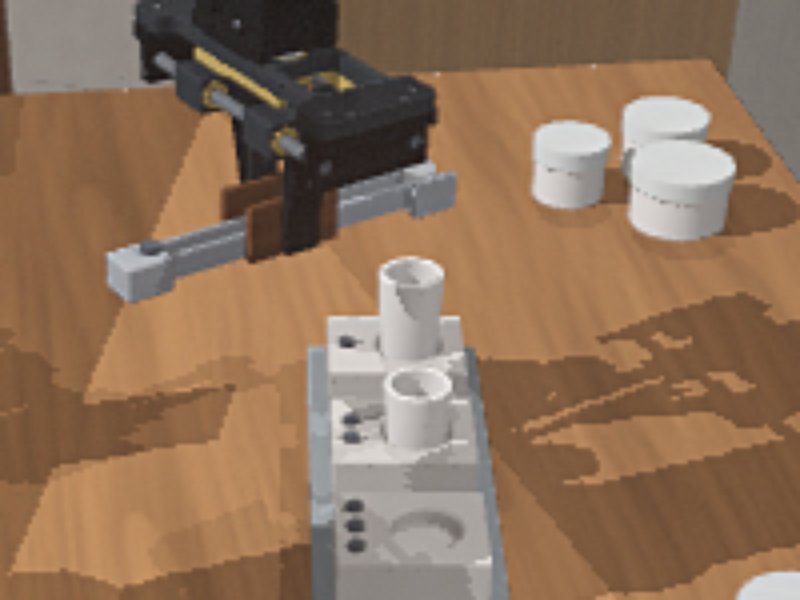

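arm_command --targets '[[[0.001,-0.003,0.004,0,0,-0.3,0.6],[0.002,-0.006,0.009,0,0,-0.6,0.6],[0.002,-0.006,0.013,0,0,-0.6,0.6],[0.002,-0.006,0.016,0,0,-0.6,0.6],[0.002,-0.006,0.017,0,0,-0.6,0.6],[0.002,-0.006,0.017,0,0,-0.6,0.6],[0.002,-0.006,0.017,0,0,-0.6,0.6],[0.002,-0.006,0.017,0,0,-0.6,0.6]]]'

```text
time_s: 22.5
tool_pos: [0.5083, 0.2536, 0.1324]
tool_rot: [180.0, -0.0, 26.4]
force: [0.9, -0.2, -1.9]
grip_width: 0.0313
```

Run:
```python
from h import *
st(); mv(.5084,.2528,.132,26.4)
o=get_obs(); M=R.from_euler('xyz',o["tool_rot"],degrees=True)
print("slug by kin",M.apply([.0983,0,0])+o["tool_pos"])
for n in ("wrist","side"):
    w=read_camera(n); save(w,n+"15.png"); np.savez(f"/tmp/{n}15.npz",**w)
    P=cloud(w); P[w["z_map"]==0]=-9; Q=P.reshape(-1,3)
    for h,l,k in ((.148,.004,"slugtop"),(.092,.004,"tall rim"),(.074,.004,"low rim")):
        xy=(.583,.1975) if k[0]=="l" else (.597,.297)
        q=Q[(np.hypot(*(Q[:,:2]-xy).T)<(.012 if k[0]=="s" else .03))&(abs(Q[:,2]-h)<l)]
        if len(q)>5: print(n,k,len(q),cv2.minEnclosingCircle((q[:,:2]*1000).astype(np.float32)),np.percentile(q[:,2],[5,50,95]).round(4))
    H=Q[(np.hypot(*(Q[:,:2]-[.597,.297]).T)<.009)&(Q[:,2]>.1)]
    print(np.percentile(H[:,2],[2,50,98]) if len(H) else None)
i=w["img"][80:230,240:440]; cv2.imwrite("pics/s15c.png",cv2.resize(i,None,fx=4,fy=4)[:,:,::-1])
```

```text
22.5 [0.5083 0.2536 0.1324] [ 1.7996e+02 -2.0000e-02  2.6410e+01] F [ 0.9 -0.2 -1.9] w 0.0313 q [-52.  13.  26. 102.  -6.  66. -88.]
t 22.5 shift [-0.0003  0.0008  0.0004] turn [ 0.04 -0.02  0.01]
slug by kin [0.59636222 0.29733426 0.13242582]
wrist slugtop 3140 ((596.9998168945312, 296.9939270019531), 11.991703033447266) [0.1449 0.1481 0.1494]
wrist tall rim 250 ((597.2215576171875, 295.7445068359375), 19.632532119750977) [0.0902 0.0914 0.0925]
wrist low rim 1466 ((583.3562622070312, 198.63113403320312), 19.941776275634766) [0.0709 0.0735 0.0747]
[0.14684367 0.14836252 0.14972319]
side slugtop 25 ((595.3673095703125, 295.66046142578125), 9.718159675598145) [0.1451 0.1486 0.1509]
side tall rim 86 ((596.8638305664062, 295.15374755859375), 23.38858985900879) [0.0884 0.0913 0.0935]
side low rim 94 ((581.2352905273438, 196.96942138671875), 21.378620147705078) [0.0704 0.0738 0.0767]
[0.1448527  0.14936332 0.15129392]
```

View pics/s15c.png

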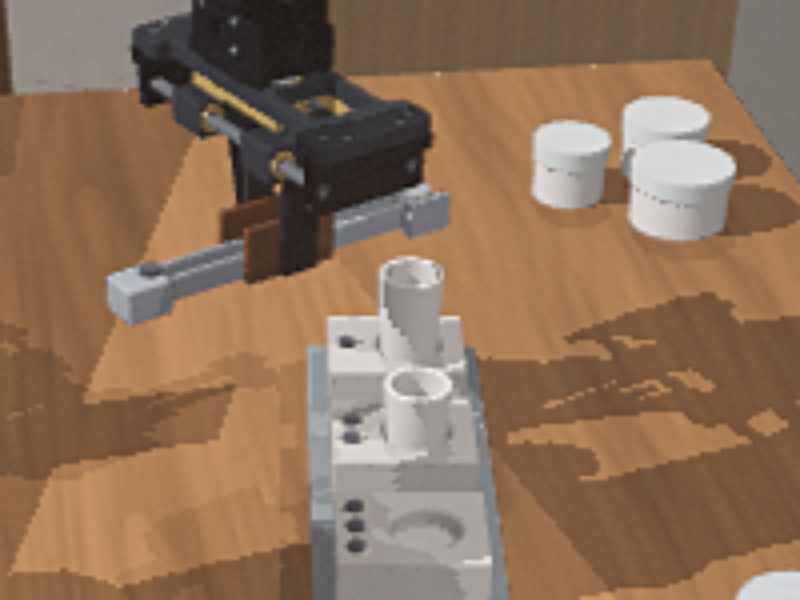

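View pics/wrist15.png

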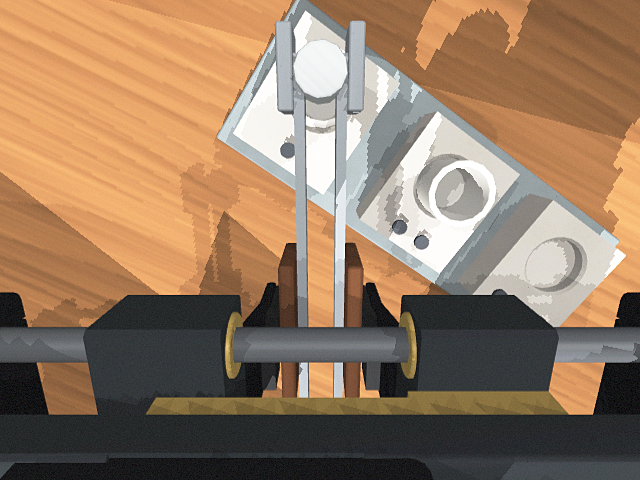

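The slug is centred over the tall crucible to within about 2 mm. Its top is at 148 mm, so its underside is at about 122 mm, roughly 30 mm above the rim. I'll hold still briefly, check again, then hand in.

arm_command --targets '[[[0,0,0,0,0,0,0.6],[0,0,0,0,0,0,0.6],[0,0,0,0,0,0,0.6],[0,0,0,0,0,0,0.6],[0,0,0,0,0,0,0.6]]]'

```text
time_s: 23.1
tool_pos: [0.5081, 0.2536, 0.1322]
tool_rot: [180.0, 0.0, 26.4]
force: [0.1, -0.1, -2.5]
grip_width: 0.0315
```

```bash
python3 -c "
from h import *
st(); print(get_obs()['joint_velocities'].round(2)); print(sign_off())"
```

```text
23.1 [0.5081 0.2536 0.1322] [179.96   0.    26.42] F [ 0.1 -0.1 -2.5] w 0.0315 q [-52.  13.  26. 102.  -6.  66. -88.]
[-0.01 -0.05  0.03 -0.02 -0.01  0.04  0.  ]
the job is handed in; nothing more can be done
None
```

I seated the tall crucible in block one and then the low one in block two. I then gripped the right-hand tongs, closed them on the slug and lifted it. I handed in at 23.1 s with the slug held still over the tall crucible.

- **Crucibles:** the last pictures show the rims at about 92 mm and 74 mm, as expected for fully seated. Both are upright and within about 1.5 mm of their pocket centres.
- **Slug:** its underside is at about 122 mm, roughly 30 mm above the rim, and it is 1–2 mm off the crucible's axis. The arm was at rest, with the grip steady at 31.5 mm.
- **Disagreements:** none of my checks failed. The wrist and fixed cameras differed by 1–2 mm, which is within their calibration. I did not re-measure the jar, tin or screwdriver, but the arm was not moved near them. Contact forces on the slug were not measured directly.

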